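# Lay the second course of a brazing hearth's firebrick wall in running bond

## Task

Raise the firebrick wall at the back of the brazing hearth by one course in running bond: lay the loose half brick on the end of the wall that finishes in a full brick, and the two loose full bricks on from it, each centred over a joint of the course below, so that the new course covers the old one flush at the ends and faces with its own joints closed up. Set the bricks down, do not drop them, and do not shift the course beneath. The thin brick is not for this wall; leave it, the exhaust flange, the wire brush and the tin where they are.

Things in the scene. Friction and masses are not known exactly. Their poses are not given: they have to be found in the camera images.
- low_left_c (a point): Full brick of the bottom course, at the end of the wall nearest the robot's left (+y): buff insulating firebrick 136 long x 52 wide x 48 mm high, about 0.3 kg, edges rounded 2.5 mm. Point at its centre, 24 mm above its underside; y along its length, x across its width, z up. The bottom course stands loose (dry-laid, about 1 mm joints) on the hearth floor, its bricks in one straight line: full, full, half.
- low_mid_c (a point): Middle full brick of the bottom course: buff insulating firebrick 136 long x 52 wide x 48 mm high, about 0.3 kg, edges rounded 2.5 mm. Point at its centre, 24 mm above its underside; y along its length, x across its width, z up. Its +y end meets low_left, its -y end meets low_half.
- low_half_c (a point): Half brick that ends the bottom course at its -y end: buff half firebrick 67 long x 52 wide x 48 mm high, about 0.15 kg, cut square. Point at its centre, 24 mm above its underside; y along its length, x across its width, z up.
- full_a_c (a point): Loose full brick to lay, flat on the table beside the hearth: buff insulating firebrick 136 long x 52 wide x 48 mm high, about 0.3 kg, edges rounded 2.5 mm. Point at its centre, 24 mm above its underside; y along its length, x across its width, z up.
- full_b_c (a point): The other loose full brick to lay, alike: buff insulating firebrick 136 long x 52 wide x 48 mm high, about 0.3 kg, edges rounded 2.5 mm. Point at its centre, 24 mm above its underside; y along its length, x across its width, z up.
- half_c (a point): Loose half brick to lay, flat on the table beside the hearth: buff half firebrick 67 long x 52 wide x 48 mm high, about 0.15 kg, cut square. Point at its centre, 24 mm above its underside; y along its length, x across its width, z up.
- thin_c (a point): Loose thin brick (a split), not for this job: 136 x 52 mm like a full brick, but only 24 mm thick, flat on the table beside the hearth. Point at its centre, 12 mm up; y along its length.
- hearth_floor (a point): Brazing hearth: dark steel tray 270 x 390 mm on rubber feet with a floor of brown-grey firebrick tiles and a low rim (top 62 mm above the table). Point in the middle of the brick floor, 45 mm above the table; z up, y along the wall, which stands 75 mm towards +x (its back) from this point. The tray does not move.
- flange: Exhaust flange with a stub pipe, lying in the front of the tray: plate 60 x 105 x 9 mm, pipe 48 mm diameter, 51 mm high in all. Origin under its centre.
- brush: Wire brush on its side on the table behind the hearth, 260 mm long, 28 mm high. Origin under the middle of its wooden back.
- tin: Round metal flux tin, 76 mm diameter, 66 mm high, on the table behind the hearth. Origin under its centre.
Mind the look-alikes: they are no part of the job. Leave any red or turquoise look-alike of the part that bears half_c alone.

How it is judged:
At the end, for the whole second after the job is handed in: The half lies flush over low_left's outer end and the fulls over the two joints below: flat, within 10 mm along the wall, 8 mm across it and 0.08 rad; joints of the new course open at most 7 mm; bottom bricks within 15 mm of their start; laid bricks at rest (y of half_c in the frame of low_left_c between 0.0245 and 0.0445 m and x of half_c in the frame of low_left_c between -0.008 and 0.008 m and z of half_c in the frame of low_left_c between 0.044 and 0.052 m and angle between the y axis of half_c and the y axis of low_left_c, either way round below 0.08 rad and angle between the z axis of half_c and the z axis of low_left_c, either way round below 0.06 rad and ((y of full_a_c in the frame of low_mid_c between 0.0585 and 0.0785 m and x of full_a_c in the frame of low_mid_c between -0.008 and 0.008 m and z of full_a_c in the frame of low_mid_c between 0.044 and 0.052 m and angle between the y axis of each of full_a_c, full_b_c and the y axis of low_mid_c, either way round below 0.08 rad and angle between the z axis of each of full_a_c, full_b_c and the z axis of low_mid_c, either way round below 0.06 rad and y of full_b_c in the frame of low_mid_c between -0.0785 and -0.0585 m and x of full_b_c in the frame of low_mid_c between -0.008 and 0.008 m and z of full_b_c in the frame of low_mid_c between 0.044 and 0.052 m and horizontal distance between half_c and full_a_c below 0.1085 m) or (y of full_b_c in the frame of low_mid_c between 0.0585 and 0.0785 m and x of full_b_c in the frame of low_mid_c between -0.008 and 0.008 m and z of full_b_c in the frame of low_mid_c between 0.044 and 0.052 m and angle between the y axis of each of full_b_c, full_a_c and the y axis of low_mid_c, either way round below 0.08 rad and angle between the z axis of each of full_b_c, full_a_c and the z axis of low_mid_c, either way round below 0.06 rad and y of full_a_c in the frame of low_mid_c between -0.0785 and -0.0585 m and x of full_a_c in the frame of low_mid_c between -0.008 and 0.008 m and z of full_a_c in the frame of low_mid_c between 0.044 and 0.052 m and horizontal distance between half_c and full_b_c below 0.1085 m)) and horizontal distance between full_a_c and full_b_c below 0.143 m and distance of each of low_left_c, low_mid_c, low_half_c from where it was at the start of the episode below 0.015 m and linear speed of each of full_a, full_b, half below 0.01 m/s); the robot touches nothing.
It fails at once if a brick to be laid falls or is thrown: it moves faster than 0.5 m/s while no finger touches it (let go more than about 13 mm up) ((contact force between the fingers and full_a below 0.02 N and linear speed of full_a above 0.5 m/s) or (contact force between the fingers and full_b below 0.02 N and linear speed of full_b above 0.5 m/s) or (contact force between the fingers and half below 0.02 N and linear speed of half above 0.5 m/s)).
It fails at once if the thin brick, flange, brush or tin is moved more than 40 mm (distance of any of thin_c, flange, brush, tin from where it was at the start of the episode above 0.04 m).
It also fails if it takes over 72 s, if anything falls off the work surface, if the arm or the gripper's body presses on something with over 40 N, if the wrist force passes 120 N, or if a joint passes its speed limit or range.

## Robot

A 7-joint arm with a two-finger parallel gripper is mounted at the origin on the work surface. World frame = base frame: x ahead of the robot, y to its left, z up, the work surface at z = 0. Lengths are in m, angles in rad, forces in N, time in s.
With the tool pointing down it reaches from about 0.425 to 1.025 m from the base axis. Payload 9.4 kg.
Tool frame: the origin (TCP) lies on the centre line of the jaws, within the pads' length; the fingertips stand 14 mm ahead of it and the grasp point (between the pads) lies 5 mm behind it (nose_length is the distance from the TCP to the fingertips, in m); y points along the fingers, x is the direction in which the jaws open and shut, and the axes are right-handed (so a half turn about y gives the same grasp; the last joint's range is limited). The gripper opens to 93 mm and grips with 3 to 60 N. Pads are 15 mm wide; open, the fingers measure 128 mm over their backs; the gripper's body (75 mm by 188 mm) begins 65 mm behind the grasp point.
Start: joints at [-1.375, 0.599, -0.003, 1.599, 0.002, 0.943, -0.08], TCP at [0.195, 0.698, 0.233] pointing down, gripper open.
Joint ranges: [-2.57, 2.57], [-0.35, 1.97], [-1.29, 1.29], [0.11, 2.56], [-1.05, 4.19], [0.11, 1.86], [-2.63, 2.63]. Speed limits (rad/s): [2.22, 2.22, 3.01, 3.01, 3.14, 3.14, 3.14].

## Interface

Orientations are given as a rotation vector (axis times angle).
In Python, from cell import * gives the robot as it stands. The module is installed in compiled form; this text tells all that it offers.
- The arm moves only by the shell command python3 -m pendant 'ROWS' [FORCE]. ROWS is JSON, one flat list of numbers, 7 for each row, row after row: the turn, a rotation vector about the tool's x, y, z in rad, then the shift along the tool's x, y, z in units of 40 mm (1.0 is 40 mm), then the gripper command: -1 is fully open, 1 is shut, values between are in proportion. In form: [rx, ry, rz, tx, ty, tz, claw, rx, ry, rz, tx, ty, tz, claw, ...]. A call has 1 to 20 rows; each row shifts and turns the pose as measured when the row begins, along the tool's axes as they then stand; what a row does not reach is not made up. A row lasts 1/10 s, in which the tool goes at most 50 mm and 8.59 degrees, less where a joint would pass 70% of its speed; a pose out of reach is approached as far as the arm can. A call is refused whole if a number of a shift passes 1 or a number of a turn 0.15, either way. A call with a gripper value outside its range is refused whole. The fingers move at their own pace and stop on an object; FORCE is the grip in N (left out, the last holds). Time passes only in rows, so rows that do not move let the fingers close. It gives the time, the measured TCP pose, the force and the opening at its end, in the units of the state.
- get_state(): the state, without advancing time (a new reading comes with each control period).
- camera(name): name is "side" or "top" or "wrist"; returns the picture (384x512x3 uint8, blue, green, red); there is no depth.
- camera_info(name): a dict with "mtx" (3x3 intrinsics, pixels), "R" (3x3) and "t" (3): a world point X has camera coordinates R X + t. Camera axes: x right, y down, z forward; pixel columns grow to the right and rows downward; lengths in m; the calibration is good to about 2 mm. A picture is of the moment at which its call begins: read the wrist's pose just before it. camera_info takes no time and is no camera call; for the wrist camera it gives the pose at the moment of the call.
- job_done(): hands the job in, once; it reports no verdict.
Trained networks look in the newest picture that a camera, given by its name, has taken for a name from the list of things; names that differ only in an ending like _2 or _b are one class to them, and where a whole thing is asked for, a point or a joint stands for the part that bears it (a point fixed in the world has none). Each returns a list of dicts, best first, with "p" (0 to 1); they miss things now and then, are a little off and sometimes report something else, mostly with a low value. They report only what shows in the picture. A call takes as long as a camera call. They do not tell look-alikes from the thing itself.
- spot_in(camera, thing): "extent" ([left, top, right, bottom] in pixels, round what is visible of it).
- cut_out(camera, thing): "pixels" (384x512 bool, what is visible of it) and "extent" ([left, top, right, bottom] in pixels, round what is visible of it).
- tip_of(camera, thing): "uv" ([column, row] in pixels: a listed point, or the origin of a listed thing).
The state is a dict: "clock": time; "joints": joint angles; "qvel": joint speeds; "joint_efforts": joint torques, N m; "tool_pos": TCP position; "tool_rot": TCP orientation; "contact_force": force on the tool from outside, world axes, zero at the start; "moment": the same for the moment, N m; "opening": opening from 0.0 (shut) to 1.0 (fully open).
Only numpy, scipy, OpenCV 4.12 (cv2) and the standard library are available. Lean on these libraries where they do the work, as an engineer would, in place of code of your own. Each camera call takes 0.05 s, during which the arm holds its last target. There are 200 camera calls.

## Working session

There is one attempt and no reset: what is moved stays moved. The work goes in short steps, Python scripts to look and compute and a shell command to move; the robot and the scene stay as the last step left them, time stands still between calls to the robot, and variables do not carry over. Pictures are saved under pics/ and viewed, about 8 in all and at most 12, crops included, and the job is handed in when it is done.

```bash
mkdir -p pics; python3 - <<'E'
from cell import *
import cv2
s=get_state();print(s)
for c in("top","side"):
    im=camera(c);cv2.imwrite(f"pics/{c}0.png",im)
    for n in("low_left_c","half_c","full_a_c","thin_c","low_half_c"):
        print(c,n,[(round(d["p"],2),[round(float(v)) for v in d["uv"]]) for d in tip_of(c,n)][:6],[(round(d["p"],2),[round(float(v)) for v in d["extent"]]) for d in spot_in(c,n)][:6])
    i=camera_info(c);print(i)
E
```

```text
{'clock': 0.0, 'joints': array([-1.37470259,  0.6001736 , -0.0025355 ,  1.60010009,  0.00183083,
        0.94288281, -0.07980979]), 'qvel': array([-1.79487095e-03,  1.03986893e-06,  4.26781520e-04, -2.13348167e-04,
       -2.35614983e-03, -9.67878777e-04,  8.49371286e-04]), 'joint_efforts': array([ 3.01511491e-04, -7.65072584e+01,  1.49720091e+00, -2.52362537e+01,
       -5.24538662e-02,  1.66930159e-02,  1.62544734e-04]), 'tool_pos': array([0.19523753, 0.6977513 , 0.23173568]), 'tool_rot': array([-1.32706444, -1.00519138,  1.00707735]), 'contact_force': array([-0.8825616 ,  1.13983302,  0.07285351]), 'moment': array([-0.01321129,  0.01265807,  0.01845954]), 'opening': 1.0020028796242997}
top low_left_c [(0.76, [240, 167])] [(0.93, [213, 153, 264, 179]), (0.47, [260, 151, 311, 177])]
top half_c [(0.93, [106, 224]), (0.83, [149, 287]), (0.75, [141, 243]), (0.65, [186, 246])] [(0.85, [172, 233, 202, 256]), (0.79, [127, 234, 161, 254]), (0.7, [138, 273, 160, 303]), (0.66, [93, 210, 121, 235])]
top full_a_c [] [(0.75, [366, 205, 420, 232])]
top thin_c [(0.73, [383, 173])] [(0.64, [359, 1
[... 662 characters left out ...]
 [284, 383])] [(0.91, [168, 132, 196, 156]), (0.85, [131, 144, 151, 169]), (0.79, [180, 107, 205, 134]), (0.63, [173, 156, 203, 186]), (0.41, [265, 116, 288, 147])]
side full_a_c [(0.64, [283, 381])] []
side thin_c [(0.8, [344, 354])] [(0.74, [321, 316, 362, 382])]
side low_half_c [(0.72, [319, 250])] [(0.86, [302, 232, 341, 272])]
{'mtx': array([[360.80981632,   0.        , 251.61572783],
       [  0.        , 360.80981632, 193.49583909],
       [  0.        ,   0.        ,   1.        ]]), 'R': array([[ 0.9359663 , -0.35208499,  0.0018009 ],
       [-0.25504576, -0.68151023, -0.68592672],
       [ 0.24273183,  0.64154498, -0.72766839]]), 't': array([-0.49153723,  0.21985589,  0.80336997])}
```

```bash
python3 -c "
import cv2,numpy as np
a=cv2.imread('pics/top0.png');cv2.imwrite('pics/t.png',cv2.resize(a,(800,600)))"
```

```text
(no output)
```

View pics/t.png

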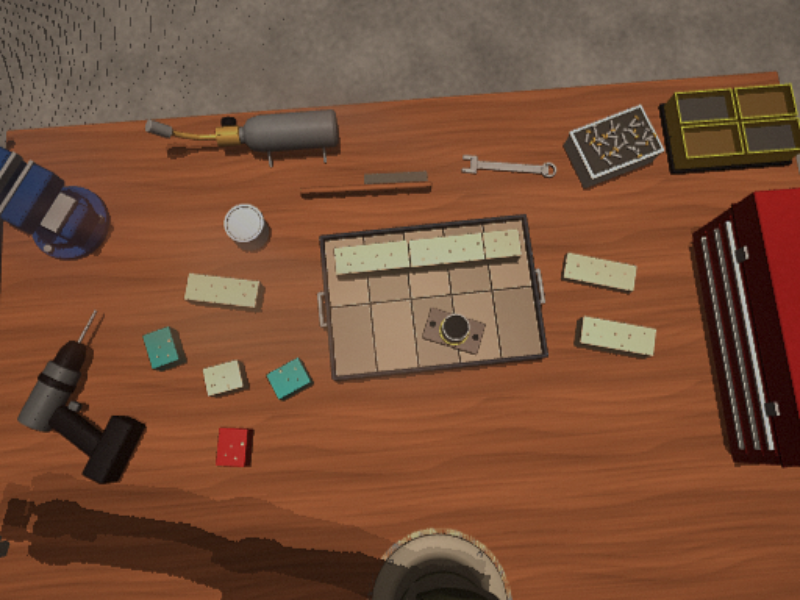

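View pics/side0.png

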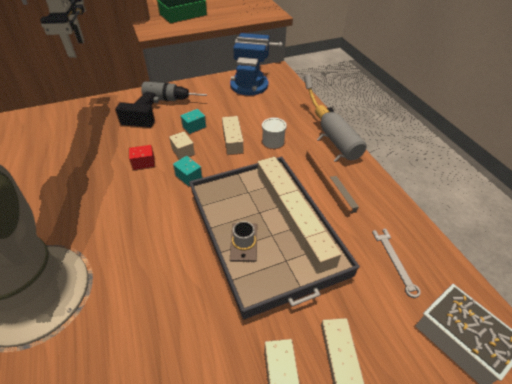

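The buff half is at top (142,242) [of 512x384]. The teal blocks at (104,222) and (186,242) and the red one at (149,286) are the look-alikes. There are three full-like bricks at (142,186), (383,174) and (395,215), and the network calls (383,174) the thin one. I'll confirm that in a crop and measure.

```bash
cat > h.py <<'E'
from cell import *
import cv2,numpy as np
def ray(c,uv,z,info=None):
    i=info or camera_info(c);R,t=i["R"],i["t"]
    d=np.linalg.solve(i["mtx"],np.c_[np.reshape(uv,(-1,2)),np.ones(len(np.reshape(uv,(-1,2))))].T)
    o=-R.T@t;d=(R.T@d).T
    return o+d*((z-o[2])/d[:,2])[:,None]
def blobs(im,vmin=150,amin=150):
    h=cv2.cvtColor(im,cv2.COLOR_BGR2HSV)
    m=((h[...,0]>19)&(h[...,0]<45)&(h[...,2]>vmin)&(h[...,1]<110)&(h[...,1]>15)).astype(np.uint8)
    m=cv2.morphologyEx(m,cv2.MORPH_CLOSE,np.ones((3,3)))
    cs,_=cv2.findContours(m,cv2.RETR_EXTERNAL,cv2.CHAIN_APPROX_NONE)
    return [c for c in cs if cv2.contourArea(c)>amin]
def rect(c,cnt,z,info=None):
    p=ray(c,cnt.reshape(-1,2).astype(float),z,info)[:,:2]
    (x,y),(w,h),a=cv2.minAreaRect((p*1000).astype(np.float32))
    if w<h: w,h,a=h,w,a+90
    return x,y,w,h,((a+90)%180)-90   # a: long axis angle from +x, deg
E
python3 - <<'E'
from h import *
im=cv2.imread("pics/top0.png")
for c in blobs(im):
    x,y,w,h=cv2.boundingRect(c)
    print((x,y,w,h),[[round(float(v),1) for v in rect("top",c,z)] for z in (.024,.048,.093)])
s=cv2.imread("pics/side0.png")
a=cv2.resize(im[155:240,350:430],None,fx=4.5,fy=4.5,interpolation=2)
b=cv2.resize(s[310:384,250:370],None,fx=3.2,fy=3.2,interpolation=2)
d=cv2.resize(im[170:260,85:205],None,fx=3.2,fy=3.2,interpolation=2)
out=np.zeros((600,800,3),np.uint8)
out[:a.shape[0],:a.shape[1]]=a;out[:b.shape[0],400:400+b.shape[1]]=b;out[290:290+d.shape[0],400:400+d.shape[1]]=d
cv2.imwrite("pics/c1.png",out)
E
```

```text
(130, 231, 25, 22) [[425.7, 365.8, 64.6, 50.4, -79.5], [423.1, 359.9, 63.4, 49.5, -79.5], [418.3, 348.8, 61.0, 47.6, -79.5]]
(372, 203, 48, 24) [[444.9, -377.5, 135.1, 49.8, 74.9], [442.0, -369.1, 132.5, 48.8, 74.9], [436.5, -353.5, 127.7, 47.0, 74.9]]
(118, 175, 47, 22) [[592.5, 362.7, 134.8, 49.7, 78.4], [586.8, 356.8, 132.2, 48.8, 78.4], [576.0, 345.8, 127.4, 47.0, 78.4]]
(361, 162, 46, 24) [[570.5, -361.6, 132.3, 48.2, 73.6], [565.2, -353.5, 129.8, 47.3, 73.6], [555.1, -338.4, 125.0, 45.5, 73.6]]
(214, 147, 120, 29) [[637.6, -35.9, 356.8, 54.6, -88.8], [631.0, -34.1, 349.9, 53.5, -88.8], [618.6, -30.8, 337.1, 51.6, -88.8]]
```

View pics/c1.png

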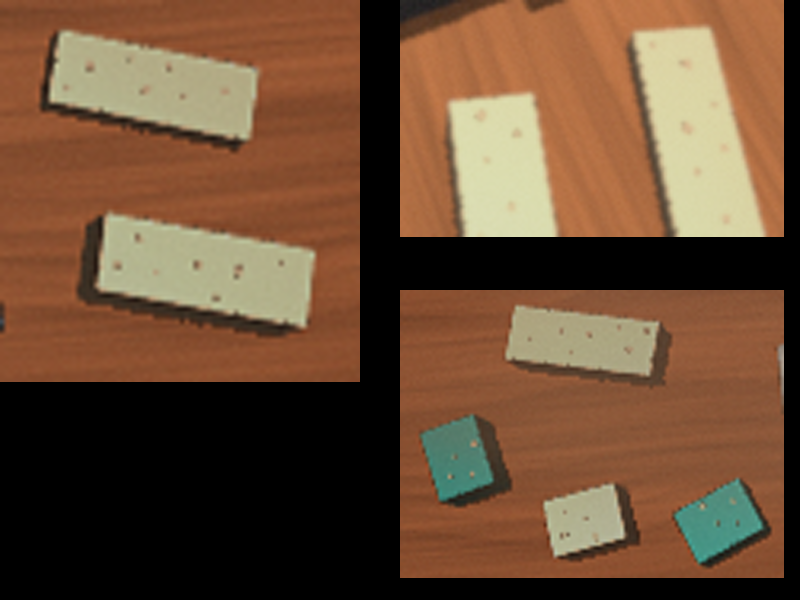

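The upper right brick at (565,-353) mm has the shallower side and shadow, so it is the thin one. That leaves (442,-369) and (587,357) as the full bricks, and the buff block at (423,360) as the half. Next I'll work out the move to above the half.

```bash
cat >> h.py <<'E'
from scipy.spatial.transform import Rotation as Ro
def plan(x,y,z,ang):
    """target in mm, ang=deg of brick long axis; prints turn then shift (in turned tool axes, units of 40mm)"""
    s=get_state();R=Ro.from_rotvec(s["tool_rot"]).as_matrix()
    a=np.deg2rad(ang);l=np.array([np.cos(a),np.sin(a),0])
    if l@R[:,2]<0:l=-l
    Y=np.array([0,0,-1.]);T=np.c_[np.cross(Y,l),Y,l]
    tr=Ro.from_matrix(R.T@T).as_rotvec()
    d=np.array([x,y,z])/1000-s["tool_pos"]
    print("t",round(s["clock"],2),"pos",np.round(s["tool_pos"]*1000,1),"turn",tr.round(3),"shift units",(T.T@d/.04).round(2),"toolx",T[:,0].round(2),"toolz",T[:,2].round(2),"F",s["contact_force"].round(1),"open",round(s["opening"],3),"j7",s["joints"][6].round(2))
E
python3 -c "
from h import *
plan(423,360,200,100.5)"
```

```text
t 1.1 pos [195.3 698.2 232.7] turn [0.    1.115 0.   ] shift units [ 4.06  0.82 -9.35] toolx [0.98 0.18 0.  ] toolz [-0.18  0.98  0.  ] F [ 0. -0.  1.] open 0.999 j7 -0.08
```

```bash
python3 -m pendant '[0,0.14,0,0,0,0,-1,0,0.14,0,0,0,0,-1,0,0.14,0,0,0,0,-1,0,0.14,0,0,0,0,-1,0,0.14,0,0,0,0,-1,0,0.14,0,0,0,0,-1,0,0.14,0,0,0,0,-1,0,0.14,0,0,0,0,-1,0,0,0,0.4,0.08,-0.93,-1,0,0,0,0.4,0.08,-0.93,-1,0,0,0,0.4,0.08,-0.93,-1,0,0,0,0.4,0.08,-0.93,-1,0,0,0,0.4,0.08,-0.93,-1,0,0,0,0.4,0.08,-0.93,-1,0,0,0,0.4,0.08,-0.93,-1,0,0,0,0.4,0.08,-0.93,-1,0,0,0,0.4,0.08,-0.93,-1]' 30
python3 - <<'E'
from h import *
plan(423,360,200,100.5)
i=camera_info("wrist");im=camera("wrist");cv2.imwrite("pics/w1.png",im)
print(i["R"].round(3),i["t"].round(3))
for c in blobs(im,120,600):
    print(cv2.boundingRect(c),[round(float(v),1) for v in rect("wrist",c,.048,i)])
E
```

```text
clock: 2.8
tool_pos: [0.3835, 0.3822, 0.2017]
tool_rot: [-1.561, -0.113, 0.112]
contact_force: [0.8, 0.2, 0.3]
opening: 1.0
t 2.8 pos [383.5 382.2 201.7] turn [-0.006 -0.04   0.001] shift units [ 0.87  0.04 -0.73] toolx [0.98 0.18 0.  ] toolz [-0.18  0.98  0.  ] F [0.8 0.2 0.3] open 1.0 j7 -0.52
[[ 0.99   0.143  0.001]
 [ 0.136 -0.945  0.296]
 [ 0.043 -0.293 -0.955]] [-0.434  0.285  0.46 ]
(268, 175, 50, 61) [425.3, 361.2, 65.9, 50.8, -79.0]
(397, 165, 101, 119) [589.1, 357.3, 135.9, 52.4, 78.6]
```

View pics/w1.png

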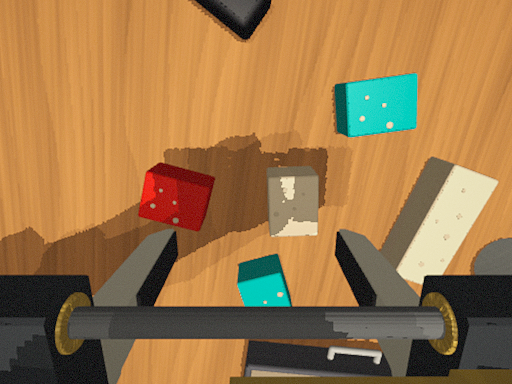

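The half is at wrist (293,205): buff, 66 x 51 mm by measurement, with teal and red look-alikes on both sides. I'll align over it and descend partway.

```bash
python3 -m pendant '[0,-0.045,0,0.46,0,-0.36,-1,0,0,0,0.46,0,-0.36,-1,0,0,0,0,0.7,0,-1,0,0,0,0,0.7,0,-1,0,0,0,0,0.7,0,-1,0,0,0,0,0,0,-1]' 30
python3 -c "
from h import *
plan(425,361,24,101)"
```

```text
clock: 3.45
tool_pos: [0.4337, 0.3503, 0.1177]
tool_rot: [-1.56, -0.143, 0.133]
contact_force: [-1.0, 0.3, -0.0]
opening: 1.0
t 3.45 pos [433.7 350.3 117.7] turn [-0.006 -0.017  0.007] shift units [-0.16  2.34  0.31] toolx [0.98 0.19 0.  ] toolz [-0.19  0.98  0.  ] F [-1.   0.3 -0. ] open 1.0 j7 -0.34
```

```bash
python3 -m pendant '[-0.006,-0.017,0.007,-0.16,0.3,0.31,-1,0,0,0,0,0.7,0,-1,0,0,0,0,0.7,0,-1,0,0,0,0,0.4,0,-1,0,0,0,0,0,0,-1]' 30
python3 -c "
from h import *
plan(425,361,24,101)"
```

```text
clock: 3.95
tool_pos: [0.4243, 0.3696, 0.0344]
tool_rot: [-1.559, -0.159, 0.154]
contact_force: [-0.1, -0.8, 0.3]
opening: 0.996
t 3.95 pos [424.3 369.6  34.4] turn [-0.005  0.008  0.004] shift units [-0.02  0.26 -0.22] toolx [0.98 0.19 0.  ] toolz [-0.19  0.98  0.  ] F [-0.1 -0.8  0.3] open 0.996 j7 -0.31
```

```bash
python3 -m pendant '[-0.005,0.008,0.004,-0.02,0.26,-0.22,-1,0,0,0,0,0,0,-1,0,0,0,0,0,0,0.5,0,0,0,0,0,0,0.5,0,0,0,0,0,0,0.5,0,0,0,0,0,0,0.5,0,0,0,0,0,0,0.5,0,0,0,0,-0.3,0,0.5,0,0,0,0,-0.8,0,0.5,0,0,0,0,-0.8,0,0.5,0,0,0,0,-0.8,0,0.5,0,0,0,0,-0.8,0,0.5,0,0,0,0,-0.5,0,0.5,0,0,0,0,0,0,0.5]' 30
python3 -c "
from h import *
plan(617,104,200,91.2)"
```

```text
clock: 5.35
tool_pos: [0.4245, 0.3612, 0.1967]
tool_rot: [-1.563, -0.152, 0.15]
contact_force: [0.7, 0.6, -0.9]
opening: 0.56
t 5.35 pos [424.5 361.2 196.7] turn [-0.003  0.171  0.001] shift units [ 4.68 -0.08 -6.53] toolx [1.   0.02 0.  ] toolz [-0.02  1.    0.  ] F [ 0.7  0.6 -0.9] open 0.56 j7 -0.39
```

```bash
python3 -m pendant '[0,0.085,0,0,0,0,0.5,0,0.085,0,0,0,0,0.5,0,0,0,0.78,-0.05,-0.5,0.5,0,0,0,0.78,-0.05,-0.5,0.5,0,0,0,0.78,-0.05,-0.5,0.5,0,0,0,0.78,-0.05,-0.5,0.5,0,0,0,0.78,-0.05,-0.5,0.5,0,0,0,0.78,-0.05,-0.5,0.5,0,0,0,0,0,0,0.5,0,0,0,0,0,0,0.5]' 30
python3 - <<'E'
from h import *
plan(617,104,200,91.2)
i=camera_info("wrist");im=camera("wrist");cv2.imwrite("pics/w2.png",im)
for c in blobs(im,120,600):
    print(cv2.boundingRect(c),[round(float(v),1) for v in rect("wrist",c,.093,i)])
E
```

```text
clock: 6.35
tool_pos: [0.6139, 0.2393, 0.2005]
tool_rot: [-1.572, -0.008, 0.025]
contact_force: [0.5, 0.6, -1.6]
opening: 0.559
t 6.35 pos [613.9 239.3 200.5] turn [ 0.002  0.    -0.011] shift units [ 0.01  0.01 -3.38] toolx [1.   0.02 0.  ] toolz [-0.02  1.    0.  ] F [ 0.5  0.6 -1.6] open 0.559 j7 -0.19
(233, 339, 53, 38) [619.7, 58.1, 53.8, 49.4, 1.9]
(204, 214, 104, 92) [613.3, 172.6, 97.1, 95.8, -88.5]
(196, 0, 80, 133) [591.9, 345.4, 99.5, 43.9, 78.5]
```

View pics/w2.png

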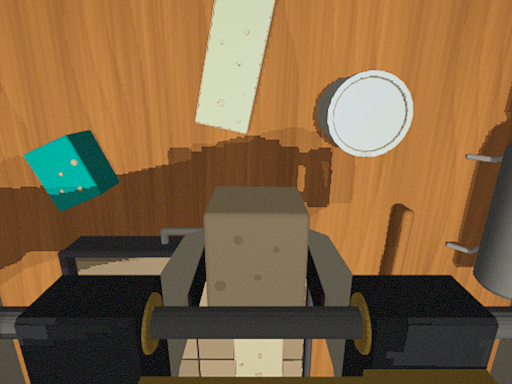

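```bash
python3 -m pendant '[0,0,-0.01,0.08,0,-0.68,0.5,0,0,0,0,0,-0.68,0.5,0,0,0,0,0,-0.68,0.5,0,0,0,0,0,-0.68,0.5,0,0,0,0,0,-0.6,0.5,0,0,0,0,0,0,0.5,0,0,0,0,0,0,0.5]' 30
python3 - <<'E'
from h import *
plan(618,105,120,91.2)
i=camera_info("wrist");im=camera("wrist");cv2.imwrite("pics/w3.png",im)
for c in blobs(im,120,300):
    print(cv2.boundingRect(c),[round(float(v),1) for v in rect("wrist",c,.093,i)])
E
```

```text
clock: 7.1
tool_pos: [0.6121, 0.111, 0.1973]
tool_rot: [-1.571, -0.02, 0.034]
contact_force: [0.1, 0.2, -0.9]
opening: 0.557
t 7.1 pos [612.1 111.  197.3] turn [-0.     0.013 -0.009] shift units [ 0.14  1.93 -0.15] toolx [1.   0.02 0.  ] toolz [-0.02  1.    0.  ] F [ 0.1  0.2 -0.9] open 0.557 j7 0.0
(234, 339, 52, 38) [620.5, -66.3, 53.2, 48.6, 2.4]
(400, 213, 31, 62) [757.0, 70.0, 62.6, 14.8, 88.2]
(160, 154, 191, 152) [611.3, 73.4, 180.2, 149.3, 2.4]
(153, 108, 69, 19) [552.8, 176.3, 55.4, 14.0, 1.1]
```

View pics/w3.png

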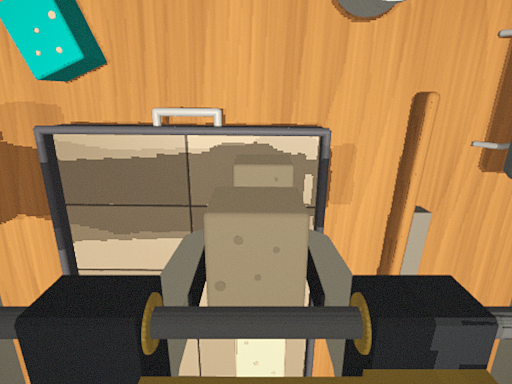

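```bash
python3 - <<'E'
from h import *
im=cv2.imread("pics/w3.png")
cv2.imwrite("pics/w3c.png",cv2.resize(im[140:200,200:330],None,fx=6,fy=6,interpolation=0))
i=camera_info("wrist")
# top image: wall edges
p=[(264,155),(264,166),(235,180),(293,180),(236,345),(285,345),(235,376),(284,376)]
print(np.c_[p,ray("wrist",np.array(p,float),.093,i)[:,:2].round(4)*1000])
print(im[145:190,250].tolist()[::2])
t=cv2.imread("pics/top0.png")
for c in blobs(t):
    if len(c)>200: 
        P=ray("top",c.reshape(-1,2).astype(float),.093)*1000
        for y in range(-190,135,25):
            q=P[abs(P[:,1]-y)<8]; print(y,q[:,0].min().round(1),q[:,0].max().round(1),end=" | ")
        print("ends",P[:,1].min(),P[:,1].max())
E
```

```text
[[264.  155.  616.3 147.2]
 [264.  166.  616.7 137.8]
 [235.  180.  592.5 124.7]
 [293.  180.  642.  126.5]
 [236.  345.  596.  -50.9]
 [285.  345.  646.2 -48.7]
 [235.  376.  595.6 -92. ]
 [284.  376.  647.7 -89.7]]
[[88, 116, 132], [89, 115, 132], [96, 119, 138], [97, 120, 138], [95, 120, 137], [90, 110, 127], [91, 113, 128], [90, 111, 127], [87, 108, 124], [87, 112, 124], [111, 143, 160], [119, 152, 169], [124, 154, 169], [115, 149, 168], [120, 152, 169], [118, 150, 168], [116, 151, 166], [116, 150, 167], [120, 154, 169], [115, 150, 167], [118, 151, 170], [87, 114, 129], [87, 110, 124]]
-190 598.4 645.7 | -165 597.1 644.9 | -140 598.5 644.0 | -115 595.4 643.1 | -90 594.8 642.0 | -65 595.7 643.2 | -40 594.8 642.3 | -15 593.8 641.7 | 10 592.9 643.5 | 35 592.3 640.4 | 60 591.4 639.3 | 85 590.6 638.4 | 110 590.4 637.5 | ends -199.76398680428625 137.855055124611
```

View pics/w3c.png

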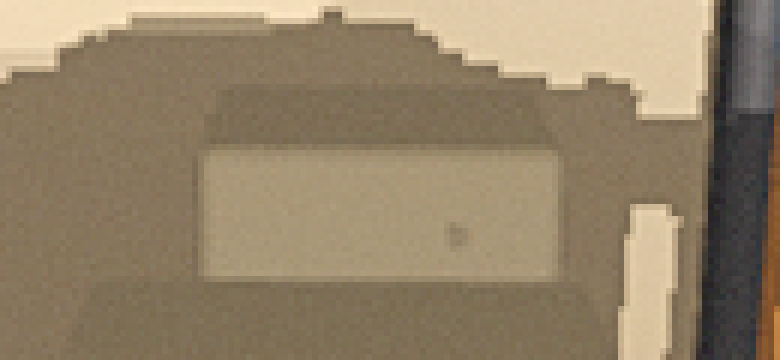

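The wall's end top edge is at wrist row 165, y≈139 mm, with x≈616.8 there. The wall axis sits at 91.4°. Targets are half y 106, fulls y 2.5 and -135.5. I'll lower to just above the wall.

```bash
python3 -m pendant '[0,0.015,-0.009,0.13,0.35,-0.13,0.5,0,0,0,0,0.45,0,0.5,0,0,0,0,0.45,0,0.5,0,0,0,0,0.45,0,0.5,0,0,0,0,0,0,0.5,0,0,0,0,0,0,0.5]' 30
python3 -c "
from h import *
plan(617.3,106,117,91.4)"
```

```text
clock: 7.75
tool_pos: [0.6168, 0.1165, 0.1278]
tool_rot: [-1.567, -0.026, 0.023]
contact_force: [0.4, 0.2, -0.8]
opening: 0.558
t 7.75 pos [616.8 116.5 127.8] turn [-0.004  0.007  0.003] shift units [ 0.01  0.27 -0.26] toolx [1.   0.02 0.  ] toolz [-0.02  1.    0.  ] F [ 0.4  0.2 -0.8] open 0.558 j7 0.03
```

```bash
python3 -m pendant '[-0.004,0.007,0.003,0.01,0,-0.26,0.5,0,0,0,0,0.1,0,0.5,0,0,0,0,0,0,0.5,0,0,0,0,0,0,0.5]' 30
python3 -c "
from h import *
plan(617.3,106,117,91.4)"
```

```text
clock: 8.15
tool_pos: [0.6184, 0.1044, 0.1283]
tool_rot: [-1.571, -0.02, 0.016]
contact_force: [-0.2, -0.3, -2.0]
opening: 0.56
t 8.15 pos [618.4 104.4 128.3] turn [ 0.001 -0.001  0.003] shift units [-0.03  0.28  0.04] toolx [1.   0.02 0.  ] toolz [-0.02  1.    0.  ] F [-0.2 -0.3 -2. ] open 0.56 j7 0.04
```

```bash
python3 -m pendant '[0,0,0,-0.02,0.12,0.03,0.5,0,0,0,0,0.08,0,0.5,0,0,0,0,0,0,0.5]' 30
python3 -c "
from h import *
plan(617.3,106,117,91.4)"
```

```text
clock: 8.45
tool_pos: [0.6188, 0.105, 0.1263]
tool_rot: [-1.568, -0.022, 0.012]
contact_force: [-0.5, 0.4, -1.5]
opening: 0.559
t 8.45 pos [618.8 105.  126.3] turn [-0.002 -0.003  0.007] shift units [-0.04  0.23  0.03] toolx [1.   0.02 0.  ] toolz [-0.02  1.    0.  ] F [-0.5  0.4 -1.5] open 0.559 j7 0.04
```

```bash
python3 -m pendant '[0,0,0,-0.03,0.2,0.02,0.5,0,0,0,0,0.1,0,0.5,0,0,0,0,0,0,0.5]' 30
python3 -c "
from h import *
plan(617.3,106,117,91.4)"
```

```text
clock: 8.75
tool_pos: [0.6194, 0.1058, 0.1214]
tool_rot: [-1.565, -0.026, 0.006]
contact_force: [-1.0, -0.3, -2.8]
opening: 0.559
t 8.75 pos [619.4 105.8 121.4] turn [-0.006 -0.004  0.013] shift units [-0.05  0.11  0.01] toolx [1.   0.02 0.  ] toolz [-0.02  1.    0.  ] F [-1.  -0.3 -2.8] open 0.559 j7 0.05
```

```bash
python3 -m pendant '[-0.006,-0.004,0.015,-0.1,0.1,0.02,0.5,0,0,0,0,0.08,0,0.5,0,0,0,0,0,0,0.5]' 30
python3 -c "
from h import *
plan(617.3,106,117,91.4)"
```

```text
clock: 9.05
tool_pos: [0.6186, 0.1059, 0.1204]
tool_rot: [-1.569, -0.022, 0.014]
contact_force: [0.2, -0.3, -2.5]
opening: 0.556
t 9.05 pos [618.6 105.9 120.4] turn [-0.002 -0.002  0.005] shift units [-0.03  0.09  0.  ] toolx [1.   0.02 0.  ] toolz [-0.02  1.    0.  ] F [ 0.2 -0.3 -2.5] open 0.556 j7 0.04
```

```bash
python3 -m pendant '[0,0,0.005,-0.03,0.18,0,0.5,0,0,0,0,0.1,0,0.5]' 30
python3 -m pendant '[0,0,0.005,0,0.1,0,0.5]'
python3 -m pendant '[0,0,0,0,0.1,0,0.5]'
```

```text
clock: 9.25
tool_pos: [0.6189, 0.1062, 0.1144]
tool_rot: [-1.566, -0.02, 0.015]
contact_force: [-13.4, -0.8, 46.4]
opening: 0.557
clock: 9.35
tool_pos: [0.6189, 0.1063, 0.1135]
tool_rot: [-1.564, -0.017, 0.018]
contact_force: [-12.8, -1.7, 45.8]
opening: 0.557
clock: 9.45
tool_pos: [0.6189, 0.1064, 0.1126]
tool_rot: [-1.563, -0.017, 0.017]
contact_force: [-13.1, -1.7, 46.2]
opening: 0.555
```

```bash
python3 -m pendant '[0,0,0,0,-0.1,0,0.5,0,0,0,0,0,0,0.5,0,0,0,0,0,0,-0.5,0,0,0,0,0,0,-0.5,0,0,0,0,0,0,-0.5,0,0,0,0,0,0,-0.5,0,0,0,0,-0.3,0,-0.5,0,0,0,0,-0.7,0,-0.5,0,0,0,0,-0.7,0,-1,0,0,0,0,-0.7,0,-1,0,0,0,0,0,0,-1,0,0,0,0,0,0,-1]' 30
python3 - <<'E'
from h import *
plan(589,357.3,200,78.6)
i=camera_info("wrist");im=camera("wrist");cv2.imwrite("pics/w4.png",im)
for c in blobs(im,100,300):
    print(cv2.boundingRect(c),[round(float(v),1) for v in rect("wrist",c,.141,i)])
E
```

```text
clock: 10.65
tool_pos: [0.6183, 0.1056, 0.2154]
tool_rot: [-1.564, -0.014, 0.02]
contact_force: [-0.1, -0.4, -0.7]
opening: 0.988
t 10.65 pos [618.3 105.6 215.4] turn [-0.006  0.221 -0.005] shift units [-1.96  0.39  6.02] toolx [ 0.98 -0.2   0.  ] toolz [0.2  0.98 0.  ] F [-0.1 -0.4 -0.7] open 0.988 j7 -0.0
(375, 339, 35, 38) [744.9, -36.6, 42.1, 27.1, -87.5]
(231, 339, 51, 38) [620.6, -39.8, 46.4, 42.5, 1.5]
(102, 339, 35, 45) [496.6, -47.7, 51.1, 29.7, 89.3]
(94, 226, 81, 80) [522.8, 47.1, 104.1, 32.0, 49.2]
(340, 201, 78, 105) [719.8, 63.6, 97.1, 60.5, -80.1]
(216, 146, 75, 161) [615.5, 85.5, 138.4, 56.9, -88.5]
(151, 104, 65, 17) [564.1, 177.7, 46.1, 11.0, 1.3]
(325, 0, 51, 15) [675.0, 246.0, 32.2, 8.0, 1.2]
```

View pics/w4.png

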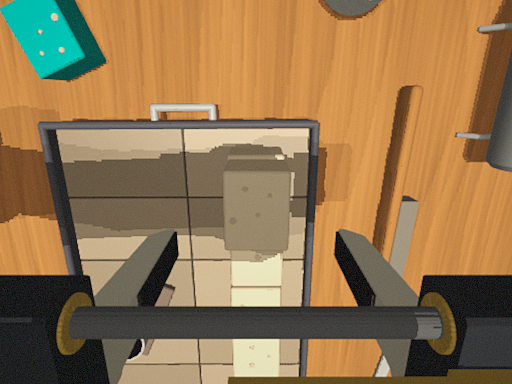

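```bash
python3 - <<'E'
from h import *
i=camera_info("wrist");im=cv2.imread("pics/w4.png")
for z,p in((.141,[(225,175),(288.5,175),(223.5,240),(288.5,240),(256,168),(256,252)]),(.093,[(232,262),(281,262),(232,300),(281,300),(232,286)])):
    print(np.c_[p,ray("wrist",np.array(p,float),z,i)[:,:2].round(4)*1000])
g=cv2.resize(im[140:305,205:310],None,fx=5,fy=3.6,interpolation=0)
cv2.imwrite("pics/w4c.png",g)
E
```

```text
[[225.  175.  594.1 132.2]
 [288.5 175.  641.8 133.3]
 [223.5 240.  592.4  78.3]
 [288.5 240.  644.6  79.6]
 [256.  168.  617.3 138.2]
 [256.  252.  618.8  68.2]]
[[232.  262.  595.6  30.7]
 [281.  262.  644.3  31.9]
 [232.  300.  595.5 -13.7]
 [281.  300.  646.3 -12.5]
 [232.  286.  595.5   3.1]]
```

View pics/w4c.png

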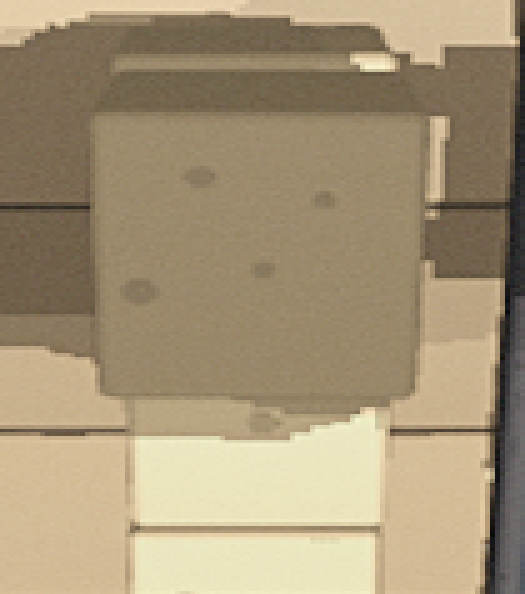

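```bash
python3 - <<'E'
from h import *
i=camera_info("wrist")
for z,p in((.141,[(223.4,172),(290,172),(225,250.3),(288,250.3)]),(.093,[(227.4,155.3),(284.5,155.3),(231.5,286.5),(281,286.5),(231,258),(282.5,258)])):
    print(np.c_[p,ray("wrist",np.array(p,float),z,i)[:,:2].round(4)*1000])
E
```

```text
[[223.4 172.  592.9 134.5]
 [290.  172.  642.8 135.7]
 [225.  250.3 593.6  69.2]
 [288.  250.3 644.7  70.4]]
[[227.4 155.3 591.5 138.1]
 [284.5 155.3 642.5 139.2]
 [231.5 286.5 595.    2.5]
 [281.  286.5 645.6   3.7]
 [231.  258.  594.6  35.2]
 [282.5 258.  645.6  36.4]]
```

Half check: +y end at 135 against 138.7 for the wall, so 3.5 mm short but inside tolerance, and square. I'll shift the full targets to match: y≈0.5 and -137. Now to the left full brick.

```bash
python3 -m pendant '[0,0.11,0,0,0,0,-1,0,0.11,0,0,0,0,-1,0,0,0,-0.28,0.05,0.86,-1,0,0,0,-0.28,0.05,0.86,-1,0,0,0,-0.28,0.05,0.86,-1,0,0,0,-0.28,0.05,0.86,-1,0,0,0,-0.28,0.05,0.86,-1,0,0,0,-0.28,0.05,0.86,-1,0,0,0,-0.28,0.05,0.86,-1,0,0,0,0,0,0,-1,0,0,0,0,0,0,-1]' 30
python3 - <<'E'
from h import *
i=camera_info("wrist");im=camera("wrist");cv2.imwrite("pics/w5.png",im)
for c in blobs(im,90,800):
    print(cv2.boundingRect(c),[round(float(v),1) for v in rect("wrist",c,.048,i)])
plan(589,357.3,24,78.6)
E
```

```text
clock: 11.8
tool_pos: [0.5867, 0.3636, 0.1915]
tool_rot: [-1.569, 0.18, -0.154]
contact_force: [-0.1, -0.3, 0.1]
opening: 0.996
(356, 317, 90, 60) [703.7, 131.5, 103.8, 86.7, -12.7]
(93, 229, 80, 77) [436.0, 288.8, 135.3, 41.5, 35.8]
(340, 166, 101, 140) [703.1, 274.0, 158.7, 98.4, 74.8]
(236, 115, 55, 134) [590.4, 359.0, 137.5, 51.4, 78.8]
t 11.85 pos [586.3 364.1 191.4] turn [ 0.005 -0.013 -0.016] shift units [ 0.1   4.18 -0.15] toolx [ 0.98 -0.2   0.  ] toolz [0.2  0.98 0.  ] F [-0.8  0.2  0.1] open 1.002 j7 -0.55
```

View pics/w5.png

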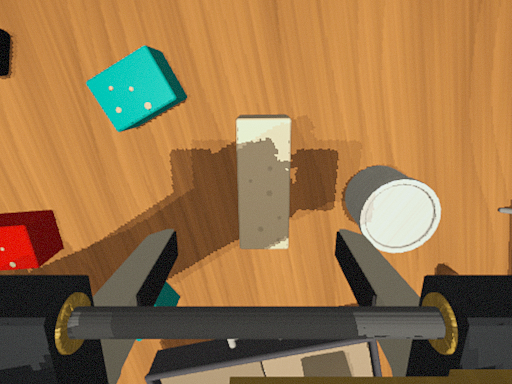

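The left full is at wrist (264,182), 137x51 mm, and the tin stands clear to its right at (395,210). Descending.

```bash
python3 -m pendant '[0.005,-0.015,-0.016,0.12,0.5,-0.15,-1,0,0,0,0,0.7,0,-1,0,0,0,0,0.7,0,-1,0,0,0,0,0.7,0,-1,0,0,0,0,0.7,0,-1,0,0,0,0,0.5,0,-1,0,0,0,0,0,0,-1]' 30
python3 -c "
from h import *
plan(590,358,25,78.8)"
```

```text
clock: 12.55
tool_pos: [0.5932, 0.3457, 0.035]
tool_rot: [-1.568, 0.162, -0.166]
contact_force: [-0.0, -0.9, -0.5]
opening: 0.997
t 12.55 pos [593.2 345.7  35. ] turn [ 0.003 -0.013  0.003] shift units [-0.14  0.25  0.29] toolx [ 0.98 -0.19  0.  ] toolz [0.19 0.98 0.  ] F [-0.  -0.9 -0.5] open 0.997 j7 -0.45
```

```bash
python3 -m pendant '[0.003,-0.013,0.003,-0.14,0.3,0.32,-1,0,0,0,0,0,0,-1]' 30
python3 -c "
from h import *
plan(590,358,24,78.8)"
```

```text
clock: 12.75
tool_pos: [0.5912, 0.3586, 0.0232]
tool_rot: [-1.565, 0.155, -0.155]
contact_force: [0.0, -0.1, -0.5]
opening: 1.002
t 12.75 pos [591.2 358.6  23.2] turn [-0.    -0.002 -0.   ] shift units [-0.03 -0.02 -0.02] toolx [ 0.98 -0.19  0.  ] toolz [0.19 0.98 0.  ] F [ 0.  -0.1 -0.5] open 1.002 j7 -0.45
```

```bash
python3 -m pendant '[0,0,0,0,0,0,0.5,0,0,0,0,0,0,0.5,0,0,0,0,0,0,0.5,0,0,0,0,0,0,0.5,0,0,0,0,0,0,0.5,0,0,0,0,-0.3,0,0.5,0,0,0,0,-0.8,0,0.5,0,0,0,0,-0.9,0,0.5,0,0,0,0,-0.9,0,0.5,0,0,0,0,-0.9,0,0.5,0,0,0,0,-0.9,0,0.5,0,0,0,0,0,0,0.5,0,0,0,0,0,0,0.5]' 40
python3 -c "
from h import *
plan(620.4,0.5,220,91.4)"
```

```text
clock: 14.05
tool_pos: [0.5897, 0.3571, 0.2243]
tool_rot: [-1.565, 0.156, -0.155]
contact_force: [-0.7, 0.4, -3.2]
opening: 0.553
t 14.05 pos [589.7 357.1 224.3] turn [-0.    -0.223 -0.   ] shift units [ 0.55  0.11 -8.93] toolx [1.   0.02 0.  ] toolz [-0.02  1.    0.  ] F [-0.7  0.4 -3.2] open 0.553 j7 -0.55
```

```bash
python3 -m pendant '[0,-0.112,0,0,0,0,0.5,0,-0.112,0,0,0,0,0.5,0,0,0,0.06,0,-0.89,0.5,0,0,0,0.06,0,-0.89,0.5,0,0,0,0.06,0,-0.89,0.5,0,0,0,0.06,0,-0.89,0.5,0,0,0,0.06,0,-0.89,0.5,0,0,0,0.06,0,-0.89,0.5,0,0,0,0.06,0,-0.89,0.5,0,0,0,0.06,0,-0.89,0.5,0,0,0,0.06,0,-0.89,0.5,0,0,0,0.01,0,-0.89,0.5,0,0,0,0,0,0,0.5,0,0,0,0,0,0,0.5]' 40
python3 -c "
from h import *
plan(620.4,0.5,117,91.4)"
```

```text
clock: 15.45
tool_pos: [0.6128, -0.0122, 0.2043]
tool_rot: [-1.58, -0.004, 0.057]
contact_force: [-0.1, 0.6, -3.1]
opening: 0.56
t 15.45 pos [612.8 -12.2 204.3] turn [ 0.009  0.014 -0.033] shift units [0.2  2.18 0.31] toolx [1.   0.02 0.  ] toolz [-0.02  1.    0.  ] F [-0.1  0.6 -3.1] open 0.56 j7 0.19
```

```bash
python3 -m pendant '[0.009,0.014,-0.033,0.2,0,0.1,0.5,0,0,0,0,0.6,0,0.5,0,0,0,0,0.6,0,0.5,0,0,0,0,0.5,0,0.5,0,0,0,0,0,0,0.5,0,0,0,0,0,0,0.5]' 40
python3 -c "
from h import *
plan(620.4,0.5,117,91.4)"
```

```text
clock: 16.05
tool_pos: [0.618, -0.0021, 0.13]
tool_rot: [-1.569, -0.018, 0.028]
contact_force: [-0.5, -0.2, -1.9]
opening: 0.554
t 16.05 pos [618.   -2.1 130. ] turn [-0.002  0.005 -0.006] shift units [0.06 0.32 0.06] toolx [1.   0.02 0.  ] toolz [-0.02  1.    0.  ] F [-0.5 -0.2 -1.9] open 0.554 j7 0.22
```

```bash
python3 -m pendant '[-0.002,0.005,-0.006,0.08,0.2,0.06,0.5,0,0,0,0,0,0,0.5]' 40
python3 -c "
from h import *
plan(620.4,0.5,117,91.4)"
```

```text
clock: 16.25
tool_pos: [0.6203, -0.0, 0.1249]
tool_rot: [-1.571, -0.018, 0.02]
contact_force: [0.4, 0.1, -3.3]
opening: 0.557
t 16.25 pos [620.3  -0.  124.9] turn [ 0.    -0.    -0.001] shift units [0.   0.2  0.01] toolx [1.   0.02 0.  ] toolz [-0.02  1.    0.  ] F [ 0.4  0.1 -3.3] open 0.557 j7 0.22
```

```bash
python3 -m pendant '[0,0,0,0,0.17,0.01,0.5,0,0,0,0,0,0,0.5]' 40
python3 -c "
from h import *
plan(620.4,0.5,117,91.4)"
```

```text
clock: 16.45
tool_pos: [0.6219, 0.0004, 0.123]
tool_rot: [-1.57, -0.022, 0.015]
contact_force: [0.5, 0.3, -2.5]
opening: 0.556
t 16.45 pos [6.219e+02 4.000e-01 1.230e+02] turn [-0.001 -0.001  0.004] shift units [-0.04  0.15  0.  ] toolx [1.   0.02 0.  ] toolz [-0.02  1.    0.  ] F [ 0.5  0.3 -2.5] open 0.556 j7 0.22
```

```bash
python3 -m pendant '[0,0,0,0,0.1,0,0.5]' 40
```

```text
clock: 16.55
tool_pos: [0.623, 0.0006, 0.1211]
tool_rot: [-1.569, -0.025, 0.013]
contact_force: [-15.1, -0.3, 59.8]
opening: 0.555
```

```bash
python3 -m pendant '[-0.002,-0.005,0.007,-0.12,-0.1,0,0.5,0,0,0,0,0,0,0.5]' 40
python3 -c "
from h import *
plan(620.4,0.5,119,91.4)"
```

```text
clock: 16.75
tool_pos: [0.619, 0.0011, 0.1259]
tool_rot: [-1.571, -0.025, 0.021]
contact_force: [0.6, -0.4, -3.5]
opening: 0.554
t 16.75 pos [619.    1.1 125.9] turn [0.    0.005 0.003] shift units [ 0.03  0.17 -0.01] toolx [1.   0.02 0.  ] toolz [-0.02  1.    0.  ] F [ 0.6 -0.4 -3.5] open 0.554 j7 0.22
```

```bash
python3 -m pendant '[0,0.005,0.003,0,0.12,-0.01,0.5,0,0,0,0,0.05,0,0.5]' 40
```

```text
clock: 16.95
tool_pos: [0.6194, 0.001, 0.1208]
tool_rot: [-1.57, -0.02, 0.018]
contact_force: [-14.0, 1.3, 48.0]
opening: 0.558
```

```bash
python3 -m pendant '[0,0,0,0,0.05,0,0.5]' 40
```

```text
clock: 17.05
tool_pos: [0.6194, 0.001, 0.1209]
tool_rot: [-1.569, -0.02, 0.018]
contact_force: [-9.4, 1.2, 35.2]
opening: 0.559
```

```bash
python3 -m pendant '[0,0,0,0,0,0,-0.1,0,0,0,0,0,0,-0.2,0,0,0,0,0,0,-0.5,0,0,0,0,0,0,-0.5,0,0,0,0,0,0,-0.5,0,0,0,0,-0.3,0,-0.5,0,0,0,0,-0.7,0,-0.5,0,0,0,0,-0.7,0,-1,0,0,0,0,-0.7,0,-1,0,0,0,0,0,0,-1,0,0,0,0,0,0,-1]' 40
python3 - <<'E'
from h import *
plan(444,-369,220,74.9)
i=camera_info("wrist");im=camera("wrist");cv2.imwrite("pics/w6.png",im)
import pickle;pickle.dump(i,open("w6.pkl","wb"))
g=cv2.resize(im[0:305,200:310],None,fx=4,fy=1.95,interpolation=2)
t=camera("top");cv2.imwrite("pics/top1.png",t)
t2=cv2.resize(t[140:190,205:345],None,fx=2.4,fy=5,interpolation=2)
o=np.zeros((600,800,3),np.uint8);o[:g.shape[0],:g.shape[1]]=g;o[:t2.shape[0],450:450+t2.shape[1]]=t2
cv2.imwrite("pics/c6.png",o)
E
```

```text
clock: 18.15
tool_pos: [0.6198, 0.0007, 0.2211]
tool_rot: [-1.569, -0.018, 0.018]
contact_force: [0.0, 0.3, -0.1]
opening: 0.992
t 18.15 pos [619.8   0.7 221.1] turn [-0.002  0.286 -0.   ] shift units [ -1.84   0.03 -10.07] toolx [ 0.97 -0.26  0.  ] toolz [0.26 0.97 0.  ] F [ 0.   0.3 -0.1] open 0.992 j7 0.17
```

View pics/c6.png

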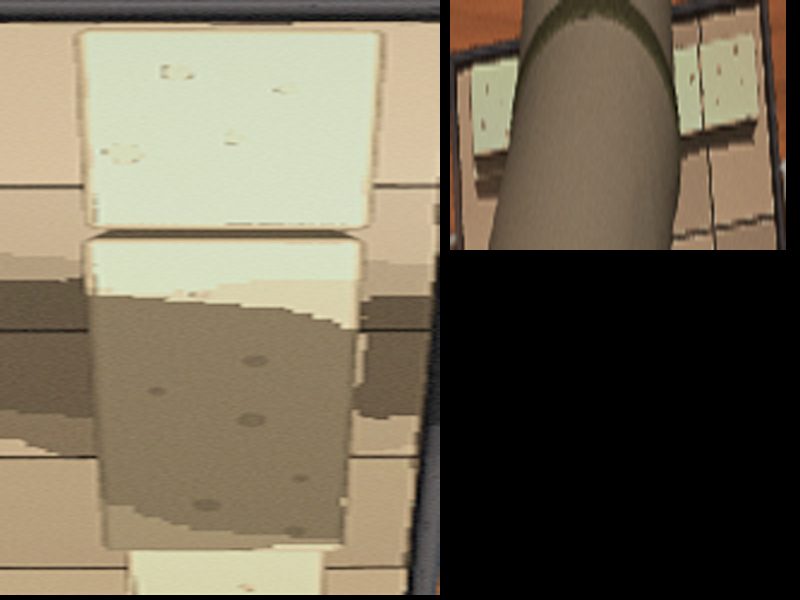

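Half and first full are on, with a narrow joint at wrist row ~119. I'll measure the edges.

```bash
python3 - <<'E'
from h import *
import pickle
i=pickle.load(open("w6.pkl","rb"))
# (col in crop/4+200,row/1.95)
p=[(78,30),(382,30),(90,228),(368,228),(86,240),(362,240),(104,549),(343,549)]
p=np.array([(200+a/4,b/1.95) for a,b in p])
print(ray("wrist",p,.141,i)[:,:2].round(4)*1000)
q=np.array([(200+a/4,590/1.95) for a in (132,324)])
print(ray("wrist",q,.093,i)[:,:2].round(4)*1000)
E
```

```text
[[592.2 135.1]
 [642.7 136.3]
 [593.6  69.2]
 [644.2  70.4]
 [592.8  64.8]
 [643.3  65.9]
 [595.3 -69.2]
 [646.8 -68.1]]
[[ 598.  -127. ]
 [ 649.1 -125.8]]
```

```bash
python3 -m pendant '[0,0.143,0,0,0,0,-1,0,0.143,0,0,0,0,-1,0,0,0,-0.15,0,-0.84,-1,0,0,0,-0.15,0,-0.84,-1,0,0,0,-0.15,0,-0.84,-1,0,0,0,-0.15,0,-0.84,-1,0,0,0,-0.15,0,-0.84,-1,0,0,0,-0.15,0,-0.84,-1,0,0,0,-0.15,0,-0.84,-1,0,0,0,-0.15,0,-0.84,-1,0,0,0,-0.15,0,-0.84,-1,0,0,0,-0.15,0,-0.84,-1,0,0,0,-0.15,0,-0.84,-1,0,0,0,-0.15,0,-0.84,-1,0,0,0,0,0,0,-1,0,0,0,0,0,0,-1]' 40
python3 - <<'E'
from h import *
plan(444,-369,200,74.9)
i=camera_info("wrist");im=camera("wrist");cv2.imwrite("pics/w7.png",im)
for c in blobs(im,90,800):
    print(cv2.boundingRect(c),[round(float(v),1) for v in rect("wrist",c,.048,i)])
E
```

```text
clock: 19.85
tool_pos: [0.4281, -0.3782, 0.206]
tool_rot: [-1.558, 0.236, -0.193]
contact_force: [0.1, 0.5, -0.2]
opening: 0.998
t 19.85 pos [ 428.1 -378.2  206. ] turn [ 0.002 -0.009 -0.027] shift units [0.32 0.15 0.33] toolx [ 0.97 -0.26  0.  ] toolz [0.26 0.97 0.  ] F [ 0.1  0.5 -0.2] open 0.998 j7 0.63
(146, 339, 265, 45) [379.1, -613.5, 337.0, 60.6, -11.2]
(340, 230, 81, 76) [521.0, -518.5, 134.9, 46.0, -60.1]
(93, 230, 80, 76) [261.3, -451.2, 141.4, 43.5, 32.2]
(248, 97, 53, 131) [444.1, -368.4, 134.6, 51.3, 75.1]
(355, 53, 72, 133) [561.4, -355.8, 124.6, 52.4, 73.6]
```

Wrist view agrees: the right full is at (444,-368), 135x51 mm at its full height. The thin one reads 125 mm, so it lies lower. Descending.

```bash
python3 -m pendant '[0.002,-0.012,-0.027,0.32,0.3,0.33,-1,0,0,0,0,0.7,0,-1,0,0,0,0,0.7,0,-1,0,0,0,0,0.7,0,-1,0,0,0,0,0.7,0,-1,0,0,0,0,0.7,0,-1,0,0,0,0,0,0,-1]' 40
python3 -c "
from h import *
plan(444,-368.4,24,75.1)"
```

```text
clock: 20.6
tool_pos: [0.4504, -0.359, 0.0474]
tool_rot: [-1.558, 0.193, -0.195]
contact_force: [-0.7, -0.3, 0.4]
opening: 1.003
t 20.6 pos [ 450.4 -359.    47.4] turn [-0.004  0.013  0.001] shift units [-0.1   0.58 -0.27] toolx [ 0.97 -0.26  0.  ] toolz [0.26 0.97 0.  ] F [-0.7 -0.3  0.4] open 1.003 j7 0.74
```

```bash
python3 -m pendant '[-0.004,0.013,0,-0.1,0.35,-0.27,-1,0,0,0,0,0.25,0,-1,0,0,0,0,0,0,-1]' 40
python3 -c "
from h import *
plan(444,-368.4,24,75.1)"
```

```text
clock: 20.9
tool_pos: [0.4462, -0.3659, 0.0239]
tool_rot: [-1.56, 0.2, -0.202]
contact_force: [0.3, 0.1, 1.1]
opening: 0.997
t 20.9 pos [ 446.2 -365.9   23.9] turn [-0.001  0.004  0.001] shift units [-0.04 -0.   -0.08] toolx [ 0.97 -0.26  0.  ] toolz [0.26 0.97 0.  ] F [0.3 0.1 1.1] open 0.997 j7 0.76
```

```bash
python3 -m pendant '[0,0.004,0,-0.05,0,-0.1,-1,0,0,0,0,0,0,-1,0,0,0,0,0,0,0.5,0,0,0,0,0,0,0.5,0,0,0,0,0,0,0.5,0,0,0,0,0,0,0.5,0,0,0,0,0,0,0.5]' 40
```

```text
clock: 21.6
tool_pos: [0.4455, -0.369, 0.0277]
tool_rot: [-1.561, 0.198, -0.207]
contact_force: [-0.0, 0.1, -0.7]
opening: 0.616
```

```bash
python3 -m pendant '[0,0,0,0,-0.3,0,0.5,0,0,0,0,-0.8,0,0.5,0,0,0,0,-0.9,0,0.5,0,0,0,0,-0.9,0,0.5,0,0,0,0,-0.9,0,0.5,0,0,0,0,-0.9,0,0.5,0,0,0,0,0,0,0.5,0,0,0,0,0,0,0.5]' 40
python3 -c "
from h import *
plan(623,-137,220,91.4)"
```

```text
clock: 22.4
tool_pos: [0.4411, -0.3667, 0.2239]
tool_rot: [-1.556, 0.204, -0.202]
contact_force: [0.2, 0.3, -4.9]
opening: 0.558
t 22.4 pos [ 441.1 -366.7  223.9] turn [-0.005 -0.284 -0.001] shift units [4.69 0.1  5.63] toolx [1.   0.02 0.  ] toolz [-0.02  1.    0.  ] F [ 0.2  0.3 -4.9] open 0.558 j7 0.63
```

```bash
python3 -m pendant '[0,-0.142,0,0,0,0,0.5,0,-0.142,0,0,0,0,0.5,0,0,0,0.67,0,0.75,0.5,0,0,0,0.67,0,0.75,0.5,0,0,0,0.67,0,0.75,0.5,0,0,0,0.67,0,0.75,0.5,0,0,0,0.67,0,0.75,0.5,0,0,0,0.67,0,0.75,0.5,0,0,0,0.67,0,0.75,0.5,0,0,0,0,0,0,0.5,0,0,0,0,0,0,0.5]' 40
python3 -c "
from h import *
plan(623,-140,135,91.4)"
```

```text
clock: 23.5
tool_pos: [0.6175, -0.1393, 0.2064]
tool_rot: [-1.556, -0.002, 0.047]
contact_force: [0.0, -0.6, -4.0]
opening: 0.558
t 23.5 pos [ 617.5 -139.3  206.4] turn [-0.015  0.007 -0.028] shift units [ 0.14  1.79 -0.02] toolx [1.   0.02 0.  ] toolz [-0.02  1.    0.  ] F [ 0.  -0.6 -4. ] open 0.558 j7 0.41
```

```bash
python3 -m pendant '[-0.015,0.007,-0.028,0.14,0.1,-0.12,0.5,0,0,0,0,0.5,0,0.5,0,0,0,0,0.6,0,0.5,0,0,0,0,0.3,0,0.5,0,0,0,0,0,0,0.5,0,0,0,0,0,0,0.5]' 40
python3 -c "
from h import *
plan(623,-137,128,91.4)"
```

```text
clock: 24.1
tool_pos: [0.6178, -0.1471, 0.1398]
tool_rot: [-1.57, -0.009, 0.022]
contact_force: [-0.6, -0.2, -3.3]
opening: 0.559
t 24.1 pos [ 617.8 -147.1  139.8] turn [-0.    -0.005 -0.008] shift units [0.14 0.3  0.25] toolx [1.   0.02 0.  ] toolz [-0.02  1.    0.  ] F [-0.6 -0.2 -3.3] open 0.559 j7 0.44
```

```bash
python3 -m pendant '[0,-0.005,-0.008,0.15,0.15,0.25,0.5,0,0,0,0,0,0,0.5]' 40
python3 -c "
from h import *
plan(623,-137,128,91.4)"
```

```text
clock: 24.3
tool_pos: [0.6245, -0.1369, 0.1346]
tool_rot: [-1.57, -0.02, 0.017]
contact_force: [1.1, 1.1, -2.4]
opening: 0.556
t 24.3 pos [ 624.5 -136.9  134.6] turn [-0.    -0.001  0.002] shift units [-0.04  0.17 -0.  ] toolx [1.   0.02 0.  ] toolz [-0.02  1.    0.  ] F [ 1.1  1.1 -2.4] open 0.556 j7 0.43
```

```bash
python3 -m pendant '[0,0,0.002,-0.05,0.15,0,0.5,0,0,0,0,0,0,0.5]' 40
```

```text
clock: 24.5
tool_pos: [0.6231, -0.1364, 0.1291]
tool_rot: [-1.571, -0.021, 0.018]
contact_force: [-0.7, 0.6, -3.7]
opening: 0.56
```

```bash
python3 -m pendant '[0,0,0.003,-0.03,0.12,0,0.5]' 40
```

```text
clock: 24.6
tool_pos: [0.6234, -0.1368, 0.1272]
tool_rot: [-1.571, -0.021, 0.017]
contact_force: [-10.5, 4.6, 58.2]
opening: 0.553
```

```bash
python3 -c "
from h import *
plan(623,-137,128,91.4)"
```

```text
t 24.6 pos [ 623.4 -136.8  127.2] turn [-0.     0.     0.002] shift units [-0.01 -0.02 -0.  ] toolx [1.   0.02 0.  ] toolz [-0.02  1.    0.  ] F [-10.5   4.6  58.2] open 0.553 j7 0.43
```

```bash
python3 -m pendant '[0,0,0,0,0,0,0.5,0,0,0,0,0,0,-0.1,0,0,0,0,0,0,-0.2,0,0,0,0,0,0,-0.5,0,0,0,0,0,0,-0.5,0,0,0,0,0,0,-0.5,0,0,0,0,-0.3,0,-0.5,0,0,0,0,-0.7,0,-0.5,0,0,0,0,-0.7,0,-1,0,0,0,0,-0.7,0,-1,0,0,0,0,-0.5,0,-1,0,0,0,0,0,0,-1,0,0,0,0,0,0,-1]' 40
python3 - <<'E'
from h import *
import pickle
plan(623,-137,220,91.4)
i=camera_info("wrist");im=camera("wrist");cv2.imwrite("pics/w8.png",im);pickle.dump(i,open("w8.pkl","wb"))
side=camera("side");cv2.imwrite("pics/side8.png",side)
g=cv2.resize(im[0:305,190:310],None,fx=4,fy=1.95,interpolation=2)
b=cv2.resize(side[140:290,240:350],None,fx=2.8,fy=2.8,interpolation=2)
o=np.zeros((600,800,3),np.uint8);o[:g.shape[0],:g.shape[1]]=g;o[:b.shape[0],485:485+b.shape[1]]=b[:,:315]
cv2.imwrite("pics/c8.png",o)
E
```

```text
clock: 25.9
tool_pos: [0.6237, -0.138, 0.2532]
tool_rot: [-1.572, -0.024, 0.013]
contact_force: [-1.2, 0.2, -1.2]
opening: 0.996
t 25.9 pos [ 623.7 -138.   253.2] turn [ 0.001 -0.001  0.007] shift units [-0.02  0.83  0.02] toolx [1.   0.02 0.  ] toolz [-0.02  1.    0.  ] F [-1.2  0.2 -1.2] open 0.996 j7 0.37
```

View pics/c8.png

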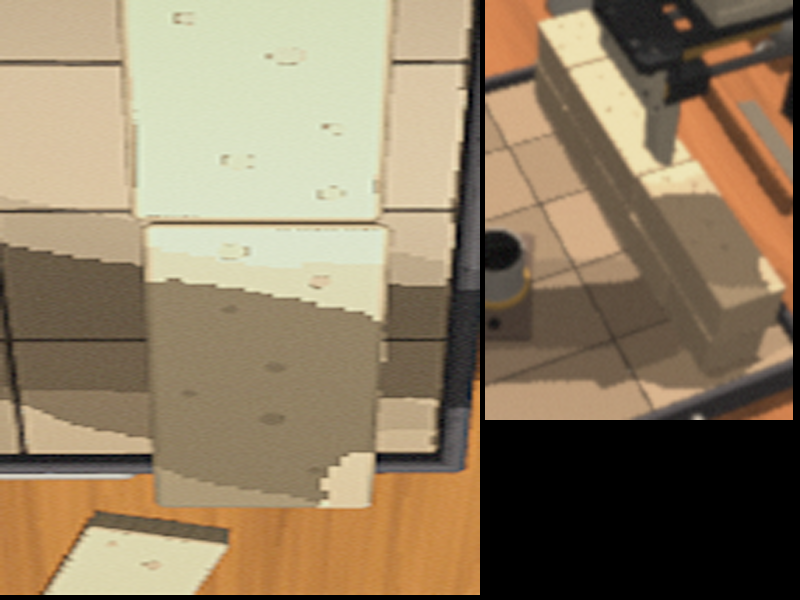

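```bash
python3 - <<'E'
from h import *
import pickle
i=pickle.load(open("w8.pkl","rb"))
p=[(128,30),(390,30),(135,218),(382,218),(147,226),(387,226),(157,507),(373,507)]
p=np.array([(190+a/4,b/1.95) for a,b in p])
P=ray("wrist",p,.141,i)[:,:2];print(P.round(4)*1000)
i2=camera_info("side")
s=cv2.imread("pics/side8.png")
R=i2["R"];c=R@np.array([.623,-.1366,.117])+i2["t"];print("expected px",(i2["mtx"]@c/c[2])[:2])
E
python3 - <<'E'
from h import *
for c in("side",):
    camera(c)
    for n in("low_left_c","low_mid_c","low_half_c","half_c","full_a_c"):
        print(n,[(round(d["p"],2),d["uv"],ray(c,d["uv"],.117 if n[0]!='l' else .069)[0,:2].round(3)) for d in tip_of(c,n)][:3])
E
```

```text
[[ 595.2    2.7]
 [ 644.7    3.9]
 [ 596.   -68. ]
 [ 646.9  -66.8]
 [ 598.5  -71.3]
 [ 648.1  -70.1]
 [ 600.2 -205.8]
 [ 652.  -204.8]]
expected px [316.16818093 227.55604575]
low_left_c [(0.69, [272.9, 180.6], array([0.613, 0.074]))]
low_mid_c [(0.78, [298.6, 217.8], array([ 0.621, -0.064]))]
low_half_c [(0.81, [320.2, 251.3], array([ 0.624, -0.168]))]
half_c [(0.96, [274.2, 162.6], array([0.62 , 0.089])), (0.92, [194.6, 121.0], array([0.474, 0.337])), (0.71, [143.4, 154.5], array([0.311, 0.239]))]
full_a_c [(0.72, [247.2, 243.6], array([ 0.469, -0.124])), (0.65, [318.2, 226.4], array([ 0.629, -0.135]))]
```

```bash
python3 -c "
from cell import *
print(job_done());print(get_state()['clock'])"
```

```text
the job is handed in; nothing more can be done
None
the job is handed in; nothing more can be done
```

The new course is laid and the job handed in at about 26 s. The half sits over the +y end and the two full bricks run on from it, each over a joint of the course below. I set every brick down under force control and lifted the gripper clear before handing in.

| Check | Last wrist-camera measurement | Limit |
|---|---|---|
| Offset along the wall | 3.5–5 mm towards -y, all three bricks the same way | 10 mm |
| Offset across the wall | about 1 mm | 8 mm |
| Square to the wall | no visible turn | 0.08 rad |
| Joints of the new course | seen edge to edge 4.4 mm (half to full) and 3.3 mm (full to full); less the rounded edges, about 3 and 2 mm | 7 mm |
| Bottom course, side camera | points within about 2 px of their start | 15 mm |

- **Bias along the wall:** the -y shift is the least comfortable figure. The arm's own position readings put the bricks 2–3 mm further towards +y than the camera does, except the last full brick, where they differ by about 1 mm.
- **Set-down force:** the bricks were pressed down with about 46–60 N at the wrist, with 10–15 N sideways. I saw no movement of the course below.
- **Second full brick:** the jaws had not fully closed when it was lifted, so it was held a few millimetres lower than intended. It still seated normally.
- **Other objects:** I did not reach for the thin brick, flange, brush, tin or the red and turquoise look-alikes. I did not measure their positions again at the end.

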